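# Lock the wash sieve into its bayonet stand

### The job

Take the small steel sieve that has two side lugs and hang it in the bayonet stand: let its lugs down through the two open gaps in the stand's collar, then twist the sieve clockwise (seen from above) under the roof until both lugs drop into the locking notches. Let go and leave it sitting there level; leave the sieve without lugs and the beaker where they are.

Things in the scene. Friction and masses are not known exactly. Their poses are not given: they have to be found in the camera images.
- sieve: Sieve to hang: steel basket 70 mm across, 55 mm high, 0.25 kg. Flat lugs along its +x and -x reach 66 mm from its axis, 10 mm wide, 8 mm tall, underside 42 mm above the sieve's underside. Over it a bail: a bar along x (as the lugs), 70 mm long, 12 mm wide, 14 mm tall, its centre 105 mm above the underside; 43 mm open below it. Same after half a turn. Origin: centre of underside, z up.
- stand: Fixed stand, origin on its axis at bench level. Beige ring, bore 90, outside 110, top 104 mm high. Two 30 mm gaps open to the top lie 60 deg counter-clockwise (from above) of +x and -x; their floor, a ledge 80 mm high, runs clockwise under a roof (underside 98 mm) to 28 deg wide notches on +x and -x, floor 70 mm high, wall beyond. Locked: sieve's underside at 28 mm, its x along +x or -x here.
- plain_sieve: Bystander: the same steel basket and bail (70 mm across, 112 mm high overall) but without lugs. Loose, leave it alone. Origin: centre of the underside; bar along x.
- beaker: Bystander: glass beaker, 70 mm across, 95 mm high. Loose, leave it alone. Origin: centre of the underside.
Mind the look-alikes: they are no part of the job. What is shaped like the stand but orange or turquoise is not meant. What is shaped like the sieve but purple or turquoise is not meant.

How it is judged (in metres and radians):
On the way:
1. the sieve's lugs are down through the gaps, below the roof, not yet turned to the notches (z of sieve in the frame of stand below 0.052 m and horizontal distance between sieve and stand below 0.025 m and angle between the x axis of sieve and the x axis of stand, either way round above 0.6 rad), for 0.1 s.
At the end, for the whole second after the job is handed in: Both lugs rest in the locking notches: sieve's underside 20 to 32 mm above the bench, its axis within 18 mm of the stand's, its x axis within 17 degrees of the stand's x axis (either way round), tilt under 6 degrees, at rest and released (z of sieve in the frame of stand between 0.02 and 0.032 m and horizontal distance between sieve and stand below 0.018 m and angle between the x axis of sieve and the x axis of stand, either way round below 0.3 rad and angle between sieve's own z axis and vertical below 0.1 rad and linear speed of sieve below 0.03 m/s); the robot touches nothing.
It fails at once if the sieve without lugs is moved more than 30 mm (distance of plain_sieve from where it was at the start of the episode above 0.03 m).
It fails at once if the beaker is moved more than 30 mm (distance of beaker from where it was at the start of the episode above 0.03 m).
It also fails if it takes over 48 s, if anything falls off the work surface, if the arm or the gripper's body presses on something with over 40 N, if the wrist force passes 120 N, or if a joint passes its speed limit or range.

### The arm

A 6-joint arm with a two-finger parallel gripper is mounted at the origin on the work surface. World frame = base frame: x ahead of the robot, y to its left, z up, the work surface at z = 0. Lengths are in mm, angles in rad, forces in N, time in s.
With the tool pointing down it reaches from about 275 to 1000 mm from the base axis. Payload 8.4 kg.
Tool frame: the origin (TCP) lies midway between the tips of the shut fingers; the grasp point (between the pads) lies 19 mm behind it; z points along the fingers, y is the line along which they close (so a half turn about z gives the same grasp; the last joint's range is limited). The gripper opens to 85 mm and grips with 20 to 120 N. Pads are 22 mm wide; open, the fingers measure 114 mm over their backs; the gripper's body (76 mm by 85 mm) begins 54 mm behind the grasp point. The pads swing forward as they close: fully open they stand 13 mm farther back than shut.
Start: joints at [-1.261, 0.353, 1.633, -0, 1.155, -0.002], TCP at [191.731, -594.867, 231.281] pointing down, gripper open.
Joint ranges: [-2.63, 2.63], [-0.92, 2.1], [0.06, 2.66], [-1.3, 4.44], [0, 2.69], [-3.02, 3.02]. Speed limits (rad/s): [2.22, 2.22, 2.79, 3.14, 3.14, 3.14].

### API

Orientations are given as [roll, pitch, yaw] about the fixed x, y, z axes, in that order (R = Rz(yaw) Ry(pitch) Rx(roll)).
In Python, from rig import telemetry, optics, r gives the robot as it stands.
- The arm moves only by the tool play_rows, never from a script. Its arguments are lists of equal length, an entry for each row: "dp": the shift along the tool's x, y, z in units of 40 mm (1.0 is 40 mm), a list of three; "rot": the turn, a rotation vector about the tool's x, y, z in units of 6 degrees (1.0 is 6 degrees), a list of three. In form: {"dp": [[tx, ty, tz], ...], "rot": [[ax, ay, az], ...]}. A call has 1 to 5 rows; each row is the pose to reach, as a shift and turn from the pose commanded when the call began, along the tool's axes at that moment; what a row does not reach only later rows make up. A row lasts 1/12 s, in which the tool goes at most 41.7 mm and 7.16 degrees, less where a joint would pass 70% of its speed; a pose out of reach is approached as far as the arm can. A call with a gripper value outside its range is refused whole. "fingers" is the opening, from 0 (shut) to 1 (fully open), set as the call begins (left out, the last holds). The fingers move at their own pace and stop on an object; "grip_force" is the grip in N (left out, the last holds). Time passes only in rows, so rows that repeat a pose let the fingers close. It gives the time, the measured TCP pose, the force, the opening and the grip force at its end, in the units of the state.
- telemetry.sense(): the state, without advancing time (a new reading comes with each control period).
- optics.grab_frame(name): name is "scene" or "top"; returns a dict with "color" (420x560x3 uint8, red, green, blue), "mtx" (3x3 intrinsics, pixels), "R" (3x3) and "t" (3): a world point X has camera coordinates R X + t. Camera axes: x right, y down, z forward; pixel columns grow to the right and rows downward; lengths in mm; the calibration is good to about 2 mm. A picture is of the moment at which its call begins. There is no depth.
- r.sign_off(): hands the job in; it is judged then, once.
The state is a dict: "clock": time; "qpos": joint angles; "qvel": joint speeds; "joint_efforts": joint torques, N m; "eef_pos": TCP position; "tcp_rot": TCP orientation; "contact_force": force on the tool from outside, world axes, zero at the start; "wrist_torque": the same for the moment, N m; "opening": opening from 0.0 (shut) to 1.0 (fully open); "grasp_force": force on a finger pad.
Only numpy, scipy, OpenCV 4.12 (cv2) and the standard library are available. Lean on these libraries where they do the work, as an engineer would, in place of code of your own. Each camera call takes 0.05 s, during which the arm holds its last target. There are 200 camera calls.

## Working session

There is one attempt and no reset: what is moved stays moved. The work goes in short steps, Python scripts to look and compute and a tool call to move; the robot and the scene stay as the last step left them, time stands still between calls to the robot, and variables do not carry over. Pictures are saved under pics/ and viewed, at most 10 in all, crops included, and the job is handed in when it is done.

Besides the shell and the picture viewer there is one more tool, called after "Call:" as name(argument=value, ...) on one line, values as JSON. play_rows: Moves the arm, as the interface text tells. Its arguments: {"type":"object","properties":{"dp":{"type":"array"},"rot":{"type":"array"},"fingers":{"type":"number"},"grip_force":{"type":"number"}},"required":["dp","rot"]}

```bash
mkdir -p pics; ls; python3 - <<'E'
from rig import telemetry, optics, r
import cv2,numpy as np,pickle
s=telemetry.sense(); print(s['clock'],s['eef_pos'],s['tcp_rot'],s['opening'])
fr={n:optics.grab_frame(n) for n in('scene','top')}
pickle.dump(fr,open('f0.pkl','wb'))
for n,f in fr.items():
    cv2.imwrite(f'pics/{n}0.png',cv2.cvtColor(f['color'],cv2.COLOR_RGB2BGR)); print(n,f['mtx'].round(1).tolist(),(-f['R'].T@f['t']).round(1))
E
```

```text
pics
0.0 [ 191.56930064 -594.39197227  230.54086247] [-3.14014130e+00  8.30766200e-06  3.11786003e-01] 1.0000234025080013
scene [[469.5, 0.0, 283.4], [0.0, 469.5, 209.7], [0.0, 0.0, 1.0]] [1472.  -441.3  773. ]
top [[445.2, 0.0, 279.8], [0.0, 445.2, 206.1], [0.0, 0.0, 1.0]] [ 420.1    8.4 1096.4]
```

View pics/scene0.png

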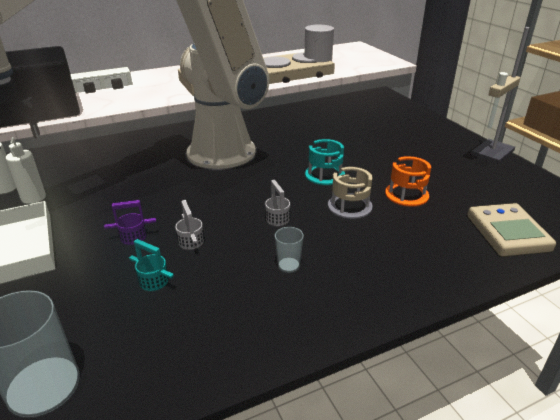

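View pics/top0.png

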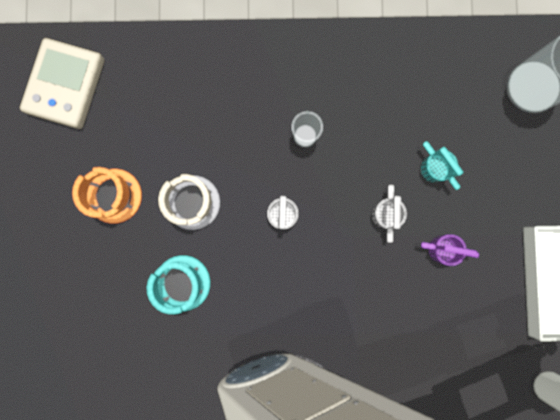

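Sieve candidates in the top view are steel with lugs (391,213), plain steel (283,213), purple (450,250) and turquoise (440,167). Stand candidates are beige (187,202), orange (107,195) and turquoise (180,285). By the description I choose (391,213) and (187,202), and I'll check both in one crop.

```bash
python3 - <<'E'
import cv2,numpy as np,pickle
fr=pickle.load(open('f0.pkl','rb')); im=cv2.cvtColor(fr['top']['color'],cv2.COLOR_RGB2BGR); sc=cv2.cvtColor(fr['scene']['color'],cv2.COLOR_RGB2BGR)
c=lambda i,u,v:cv2.resize(i[v-36:v+36,u-48:u+48],(400,300),interpolation=cv2.INTER_CUBIC)
cv2.imwrite('pics/crop.png',np.vstack([np.hstack([c(im,391,213),c(im,190,202)]),np.hstack([c(sc,190,225),c(sc,350,190)])]))
f=fr['top']; print(f['R'].round(3))
E
```

```text
[[-0.012 -1.    -0.008]
 [-0.998  0.013 -0.064]
 [ 0.064  0.007 -0.998]]
```

View pics/crop.png

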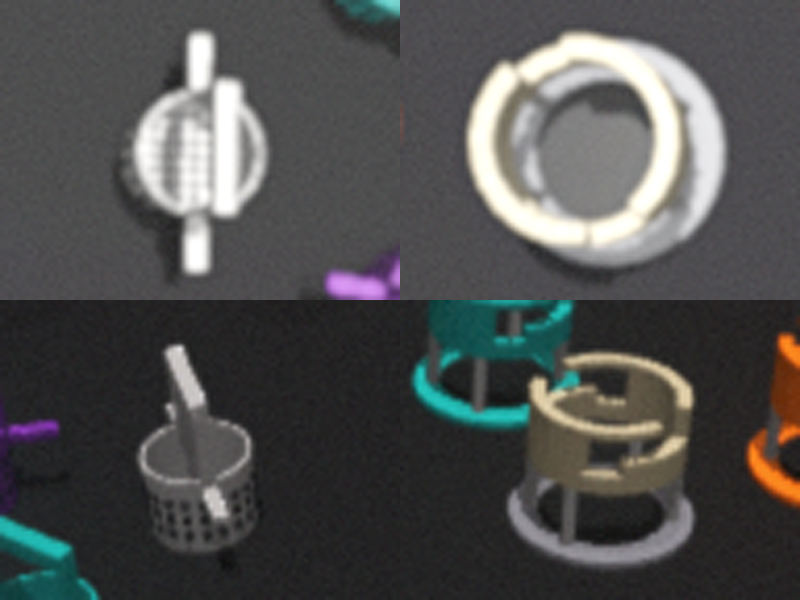

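The crop confirms it: top left and bottom left show a steel basket with two lugs, and right shows the beige stand. Its gaps look to be near crop (540,55) and (615,228).

```bash
cat > h.py <<'E'
import numpy as np,cv2
def ray(f,uv,z):
    uv=np.atleast_2d(uv).astype(float); d=np.c_[uv,np.ones(len(uv))]@np.linalg.inv(f['mtx']).T@f['R']
    c=-f['R'].T@f['t']; return c+d*((z-c[2])/d[:,2])[:,None]
def rect(f,c,z,half,s=4):
    # rectified view of plane z; out pixel (i,j): x=c0-half+i/s , y=c1-half+j/s
    H=f['mtx']@np.c_[f['R'][:,0],f['R'][:,1],f['R'][:,2]*z+f['t']]
    A=np.array([[1/s,0,c[0]-half],[0,1/s,c[1]-half],[0,0,1]])
    n=int(2*half*s); return cv2.warpPerspective(f['color'],H@A,(n,n),flags=cv2.INTER_CUBIC|cv2.WARP_INVERSE_MAP)
E
python3 - <<'E'
import pickle; from h import *
f=pickle.load(open('f0.pkl','rb'))['top']; im=f['color'].astype(int)
# stand: beige = R-B large
m=((im[...,0]-im[...,2]>18)&(im[...,0]>120)&(im[...,1]-im[...,2]>8)).astype(np.uint8); m[:, :150]=0;m[:,230:]=0;m[:150]=0;m[250:]=0
ys,xs=np.nonzero(m); P=ray(f,np.c_[xs,ys],104)[:,:2]; 
h=cv2.convexHull(P.astype(np.float32)); (c,rad)=cv2.minEnclosingCircle(h); print('stand',len(xs),c,rad, P.min(0),P.max(0))
# sieve bits: bright grey
g=(im.min(2)>150).astype(np.uint8); sub=np.zeros_like(g); sub[180:248,365:415]=g[180:248,365:415]
for b,z in (('lug1',50),('lug2',50)):
    q=sub.copy(); 
    if b=='lug1': q[199:]=0
    else: q[:231]=0
    y,x=np.nonzero(q); print(b,len(x),x.mean(),y.mean(),ray(f,[x.mean(),y.mean()],z).round(1))
q=sub.copy(); q[:,:394]=0; q[:,403:]=0; q[:190]=0; q=cv2.morphologyEx(q,cv2.MORPH_OPEN,np.ones((3,3),np.uint8)); 
n,l,st,ce=cv2.connectedComponentsWithStats(q); 
for i in range(1,n): print('bar',st[i],ce[i],ray(f,ce[i],112).round(1))
R=rect(f,c,104,65); cv2.imwrite('pics/rect.png',cv2.cvtColor(R,cv2.COLOR_RGB2BGR))
E
```

```text
stand 618 (501.2149353027344, 229.8826141357422) 59.524444580078125 [446.15119569 171.51247614] [558.63238877 288.22139798]
lug1 102 391.7450980392157 192.58823529411765 [[ 515.6 -248.1   50. ]]
lug2 67 389.5970149253731 236.40298507462686 [[ 412.7 -240.2   50. ]]
bar [394 196   9  33 248] [397.35080645 212.00403226] [[ 466.7 -244.1  112. ]]
```

View pics/rect.png

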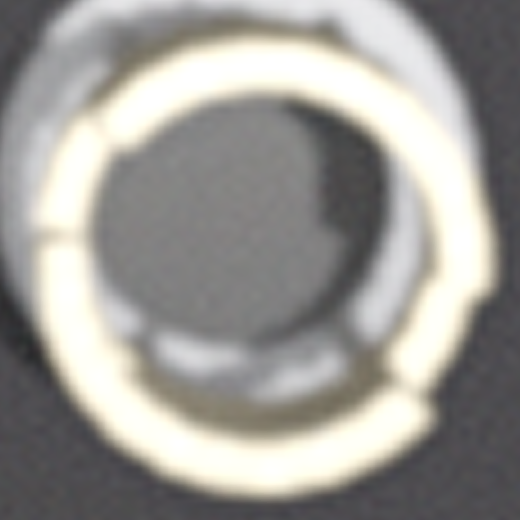

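The stand's axis is at about (503,231) and its gaps lie along about 23°, so locked yaw is about -37°. The sieve is at about (465.5,-244) with yaw -4.4°; its lug span measures 103 mm against 101 expected. Starting the move.

Call:
play_rows(dp=[[0.7, -0.5, 0], [1.5, -1.0, 0], [2.3, -1.55, 0], [3.1, -2.1, 0], [3.9, -2.65, 0]], rot=[[0, 0, 0.74], [0, 0, 1.48], [0, 0, 2.22], [0, 0, 2.96], [0, 0, 3.7]], fingers=0.5)

```text
clock: 0.52
eef_pos: [308.2, -444.5, 231.0]
tcp_rot: [-3.141, 0.0, -0.08]
contact_force: [0.6, 0.1, 0.5]
opening: 0.497
grasp_force: 0.0
```

```bash
cat > go.py <<'E'
import sys,numpy as np
from scipy.spatial.transform import Rotation as Ro
from rig import telemetry
x,y,z,yaw=map(float,sys.argv[1:5]); s=telemetry.sense()
R=Ro.from_euler('xyz',s['tcp_rot']); T=Ro.from_euler('xyz',[180,0,yaw],degrees=True)
print('t',round(s['clock'],2),'p',s['eef_pos'].round(1),'rpy',np.degrees(s['tcp_rot']).round(1),'F',np.round(s['contact_force'],1),'open',round(s['opening'],3),'grip',s['grasp_force'],'q6',s['qpos'][5].round(2))
print('dp',(R.inv().apply(np.array([x,y,z])-s['eef_pos'])/40).round(2),'rot',((R.inv()*T).as_rotvec(degrees=True)/6).round(2))
E
python3 go.py 465.5 -244 150 -4.4
```

```text
t 0.52 p [ 308.2 -444.5  231. ] rpy [-180.     0.    -4.6] F [0.6 0.1 0.5] open 0.497 grip 0.0 q6 0.68
dp [ 3.52 -5.31  2.03] rot [-0.    0.   -0.03]
```

Call:
play_rows(dp=[[0.5, -0.8, 0.1], [1.0, -1.6, 0.3], [1.5, -2.4, 0.5], [2.0, -3.2, 0.7], [2.5, -3.9, 0.9]], rot=[[0, 0, 0], [0, 0, 0], [0, 0, 0], [0, 0, 0], [0, 0, 0]])

```text
clock: 0.93
eef_pos: [419.7, -296.0, 194.8]
tcp_rot: [-3.141, 0.0, -0.076]
contact_force: [0.0, 0.2, -0.2]
opening: 0.503
grasp_force: 0.0
```

Call:
play_rows(dp=[[0.5, -0.7, 0.4], [0.9, -1.2, 0.8], [1.02, -1.41, 1.1], [1.02, -1.41, 1.13], [1.02, -1.41, 1.13]], rot=[[0, 0, 0], [0, 0, 0], [0, 0, 0], [0, 0, 0], [0, 0, 0]])

```text
clock: 1.35
eef_pos: [463.6, -244.3, 149.3]
tcp_rot: [-3.141, 0.002, -0.074]
contact_force: [-0.4, 0.7, 0.1]
opening: 0.506
grasp_force: 0.0
```

```bash
python3 go.py 465.5 -244 86 -4.4; python3 - <<'E'
from rig import optics
import cv2,numpy as np
fs=optics.grab_frame('scene')['color']; ft=optics.grab_frame('top')['color']
c=lambda i,u,v:cv2.resize(i[v-45:v+45,u-60:u+60],(400,300),interpolation=cv2.INTER_CUBIC)
cv2.imwrite('pics/pre.png',cv2.cvtColor(np.hstack([c(fs,190,215),c(ft,391,213)]),cv2.COLOR_RGB2BGR))
E
```

```text
t 1.35 p [ 463.6 -244.3  149.3] rpy [-1.8e+02  1.0e-01 -4.2e+00] F [-0.4  0.7  0.1] open 0.506 grip 0.0 q6 1.16
dp [ 0.05 -0.01  1.58] rot [-0.01  0.02  0.03]
```

View pics/pre.png

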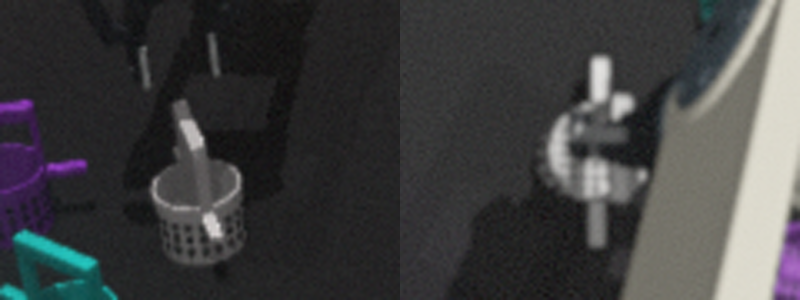

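The fingers at crop (145,65) and (212,55) straddle the bar at about (190,130). The purple sieve is clear, so I'll descend and grip.

Call:
play_rows(dp=[[0.05, 0, 0.4], [0.05, 0, 0.8], [0.05, 0, 1.2], [0.05, 0, 1.5], [0.05, 0, 1.58]], rot=[[0, 0, 0], [0, 0, 0], [0, 0, 0], [0, 0, 0], [0, 0, 0]])

```text
clock: 1.87
eef_pos: [465.0, -245.9, 86.1]
tcp_rot: [-3.141, 0.001, -0.077]
contact_force: [-0.1, -0.4, -0.5]
opening: 0.503
grasp_force: 0.0
```

Call:
play_rows(dp=[[0, 0, 0], [0, 0, 0], [0, 0, 0], [0, 0, 0], [0, 0, 0]], rot=[[0, 0, 0], [0, 0, 0], [0, 0, 0], [0, 0, 0], [0, 0, 0]], fingers=0, grip_force=60)

```text
clock: 2.28
eef_pos: [466.7, -245.4, 87.8]
tcp_rot: [3.141, -0.001, -0.076]
contact_force: [0.2, 0.5, 3.3]
opening: 0.125
grasp_force: 61.5
```

Call:
play_rows(dp=[[0, 0, 0], [0, 0, 0], [0, 0, -0.3], [0, 0, -0.7], [0, 0, -1.2]], rot=[[0, 0, 0], [0, 0, 0], [0, 0, 0], [0, 0, 0], [0, 0, 0]])

```text
clock: 2.7
eef_pos: [465.1, -244.5, 134.4]
tcp_rot: [-3.141, 0.003, -0.075]
contact_force: [0.1, -0.1, -2.7]
opening: 0.123
grasp_force: 60.7
```

Call:
play_rows(dp=[[0, 0, -0.7], [0, 0, -1.4], [0, 0, -2.1], [0, 0, -2.5], [0, 0, -2.5]], rot=[[0, 0, 0], [0, 0, 0], [0, 0, 0], [0, 0, 0], [0, 0, 0]])

```text
clock: 3.12
eef_pos: [467.8, -246.0, 238.6]
tcp_rot: [3.139, -0.005, -0.076]
contact_force: [0.5, -0.3, -1.4]
opening: 0.128
grasp_force: 60.8
```

```bash
python3 go.py 503 231 233 23
```

```text
t 3.12 p [ 467.8 -246.   238.6] rpy [179.9  -0.3  -4.3] F [ 0.5 -0.3 -1.4] open 0.128 grip 60.78272581100464 q6 1.16
dp [ -0.02 -11.96   0.11] rot [ 0.04 -0.05 -4.55]
```

Call:
play_rows(dp=[[0, -0.4, 0], [0, -1.1, 0], [0, -1.9, 0], [0, -2.7, 0], [0, -3.5, 0]], rot=[[0, 0, 0], [0, 0, 0], [0, 0, 0], [0, 0, 0], [0, 0, 0]])

```text
clock: 3.53
eef_pos: [475.7, -104.1, 233.4]
tcp_rot: [-3.141, 0.002, -0.076]
contact_force: [1.0, -0.4, -1.2]
opening: 0.126
grasp_force: 60.7
```

Call:
play_rows(dp=[[0, -0.8, 0], [0, -1.6, 0], [0, -2.4, 0], [0, -3.2, 0], [0, -4.0, 0]], rot=[[0, 0, 0], [0, 0, 0], [0, 0, 0], [0, 0, 0], [0, 0, 0]])

```text
clock: 3.95
eef_pos: [487.8, 55.5, 233.5]
tcp_rot: [3.141, 0.002, -0.076]
contact_force: [0.6, -0.7, -2.2]
opening: 0.128
grasp_force: 60.7
```

Call:
play_rows(dp=[[0, -0.8, 0], [0, -1.6, 0], [0, -2.4, 0], [0, -3.2, 0], [0, -3.7, 0]], rot=[[0, 0, -0.8], [0, 0, -1.7], [0, 0, -2.6], [0, 0, -3.5], [0, 0, -4.5]])

```text
clock: 4.37
eef_pos: [499.3, 204.2, 233.4]
tcp_rot: [-3.141, 0.001, 0.401]
contact_force: [-0.4, 0.4, -1.2]
opening: 0.127
grasp_force: 60.7
```

```bash
python3 go.py 503 231 233 23
```

```text
t 4.37 p [499.3 204.2 233.4] rpy [-1.8e+02  1.0e-01  2.3e+01] F [-0.4  0.4 -1.2] open 0.127 grip 60.73630213737488 q6 1.55
dp [ 0.35 -0.58  0.01] rot [-0.01  0.01 -0.  ]
```

Call:
play_rows(dp=[[0.2, -0.3, 0], [0.35, -0.58, 0.2], [0.35, -0.58, 0.6], [0.35, -0.58, 0.8], [0.35, -0.58, 0.8]], rot=[[0, 0, 0], [0, 0, 0], [0, 0, 0], [0, 0, 0], [0, 0, 0]])

```text
clock: 4.78
eef_pos: [502.3, 227.2, 199.9]
tcp_rot: [3.141, 0.005, 0.393]
contact_force: [-0.5, -0.7, -2.2]
opening: 0.124
grasp_force: 60.7
```

```bash
python3 go.py 503 231 166 23; python3 - <<'E'
from rig import optics
import cv2,numpy as np
from h import *
f=optics.grab_frame('scene'); fs=f['color']; ft=optics.grab_frame('top')['color']
c=lambda i,u,v:cv2.resize(i[v-45:v+45,u-40:u+40],(400,450),interpolation=cv2.INTER_CUBIC)
cv2.imwrite('pics/over.png',cv2.cvtColor(np.hstack([c(fs,350,175),c(ft,187,202)]),cv2.COLOR_RGB2BGR))
E
```

```text
t 4.78 p [502.3 227.2 199.9] rpy [180.    0.3  22.5] F [-0.5 -0.7 -2.2] open 0.124 grip 60.68862318992615 q6 1.6
dp [ 0.06 -0.08  0.85] rot [ 0.    0.05 -0.08]
```

View pics/over.png

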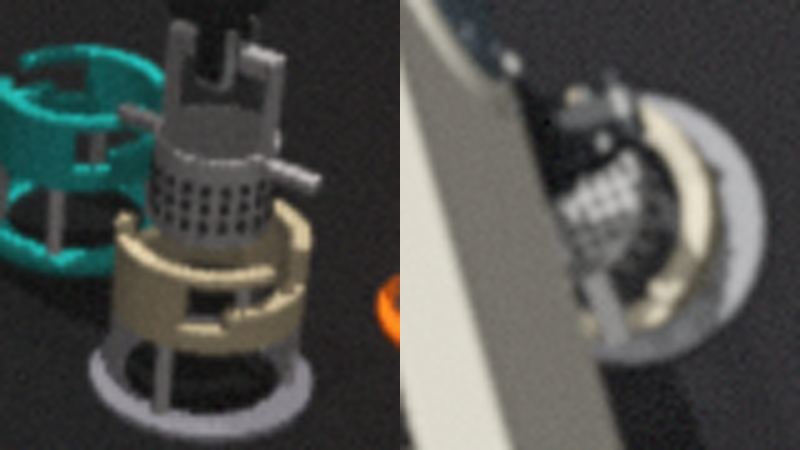

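The sieve at scene crop (215,150) hangs level over the collar. Its near lug, crop (297,172) at collar radius, lines up with the near gap at about (288,275). I'll descend in stages, watching the force.

Call:
play_rows(dp=[[0.03, -0.05, 0], [0.03, -0.06, 0.3], [0.03, -0.06, 0.6], [0.03, -0.06, 0.9], [0.03, -0.06, 1.0]], rot=[[0, 0, 0], [0, 0, 0], [0, 0, 0], [0, 0, 0], [0, 0, 0]])

```text
clock: 5.3
eef_pos: [502.8, 230.4, 160.3]
tcp_rot: [3.141, 0.003, 0.395]
contact_force: [-0.6, -1.2, -2.5]
opening: 0.124
grasp_force: 60.7
```

Call:
play_rows(dp=[[0, 0, 0.0], [0, 0, 0.1], [0, 0, 0.2], [0, 0, 0.3], [0, 0, 0.4]], rot=[[0, 0, 0], [0, 0, 0], [0, 0, 0], [0, 0, 0], [0, 0, 0]])

```text
clock: 5.72
eef_pos: [504.3, 231.1, 146.7]
tcp_rot: [-3.142, -0.0, 0.396]
contact_force: [0.1, -0.3, -1.6]
opening: 0.128
grasp_force: 60.7
```

```bash
python3 go.py 503 231 129 23; python3 - <<'E'
from rig import optics
import cv2,numpy as np
f=optics.grab_frame('scene'); fs=f['color']
cv2.imwrite('pics/in.png',cv2.cvtColor(cv2.resize(fs[145:220,310:390],(640,600),interpolation=cv2.INTER_CUBIC),cv2.COLOR_RGB2BGR))
E
```

```text
t 5.72 p [504.3 231.1 146.7] rpy [-180.    -0.    22.7] F [ 0.1 -0.3 -1.6] open 0.128 grip 60.745532512664795 q6 1.6
dp [-0.03 -0.01  0.44] rot [-0.   -0.   -0.06]
```

View pics/in.png

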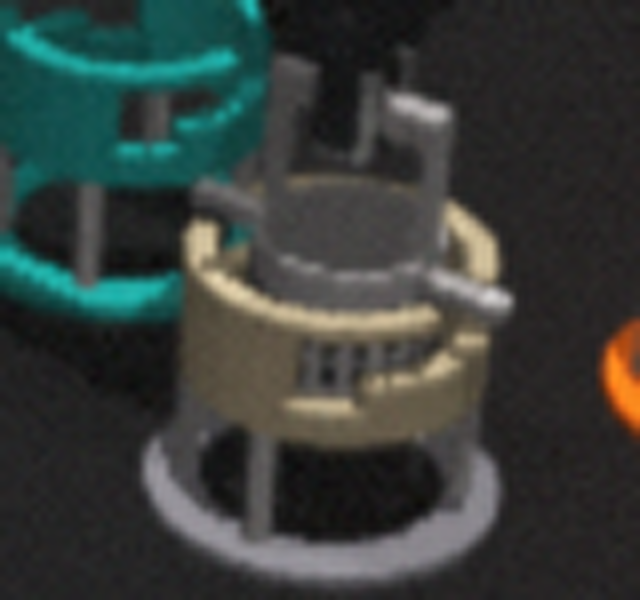

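The near lug at (470,295) is entering the open gap, between the roof end at (440,315) and the wall at (490,260). The far lug is in its gap at (225,195). I'll go below the roof.

Call:
play_rows(dp=[[0, 0, 0.1], [0, 0, 0.2], [0, 0, 0.3], [0, 0, 0.42], [0, 0, 0.42]], rot=[[0, 0, 0], [0, 0, 0], [0, 0, 0], [0, 0, 0], [0, 0, 0]])

```text
clock: 6.18
eef_pos: [503.6, 230.8, 129.0]
tcp_rot: [3.142, 0.001, 0.396]
contact_force: [-0.4, -0.6, -2.7]
opening: 0.125
grasp_force: 60.7
```

Call:
play_rows(dp=[[0, 0, 0], [0, 0, 0], [0, 0, 0], [0, 0, 0], [0, 0, 0]], rot=[[0, 0, 0], [0, 0, 0], [0, 0, 0], [0, 0, 0], [0, 0, 0]])

```text
clock: 6.6
eef_pos: [504.3, 231.1, 130.3]
tcp_rot: [-3.142, -0.0, 0.396]
contact_force: [1.0, 0.3, -2.1]
opening: 0.13
grasp_force: 60.7
```

```bash
python3 go.py 503 231 129 -37
```

```text
t 6.6 p [504.3 231.1 130.3] rpy [-180.    -0.    22.7] F [ 1.   0.3 -2.1] open 0.13 grip 60.735533237457275 q6 1.6
dp [-0.03 -0.01  0.03] rot [-0.   -0.    9.94]
```

Call:
play_rows(dp=[[0, 0, 0], [0, 0, 0], [0, 0, 0], [0, 0, 0], [0, 0, 0]], rot=[[0, 0, 0.5], [0, 0, 1.1], [0, 0, 1.7], [0, 0, 2.3], [0, 0, 3.0]])

```text
clock: 7.02
eef_pos: [504.2, 231.1, 130.2]
tcp_rot: [-3.142, -0.0, 0.079]
contact_force: [0.8, -0.4, -2.3]
opening: 0.127
grasp_force: 60.8
```

Call:
play_rows(dp=[[0, 0, 0], [0, 0, 0], [0, 0, 0], [0, 0, 0], [0, 0, 0]], rot=[[0, 0, 0.7], [0, 0, 1.4], [0, 0, 2.1], [0, 0, 2.8], [0, 0, 3.5]])

```text
clock: 7.43
eef_pos: [504.2, 231.1, 130.2]
tcp_rot: [-3.141, -0.0, -0.289]
contact_force: [0.2, -0.0, -2.0]
opening: 0.124
grasp_force: 60.8
```

Call:
play_rows(dp=[[0, 0, 0], [0, 0, 0], [0, 0, 0], [0, 0, 0], [0, 0, 0]], rot=[[0, 0, 0.6], [0, 0, 1.2], [0, 0, 1.8], [0, 0, 2.5], [0, 0, 3.2]])

```text
clock: 7.85
eef_pos: [504.2, 231.1, 130.2]
tcp_rot: [-3.141, -0.0, -0.624]
contact_force: [0.3, 0.8, -2.7]
opening: 0.126
grasp_force: 60.8
```

```bash
python3 go.py 503 231 115 -37;  python3 - <<'E'
from rig import telemetry; print(telemetry.sense()['wrist_torque'])
E
```

```text
t 7.85 p [504.2 231.1 130.2] rpy [-180.    -0.   -35.7] F [ 0.3  0.8 -2.7] open 0.126 grip 60.835944414138794 q6 2.62
dp [-0.02  0.02  0.38] rot [-0.   -0.    0.21]
[-0.03979156 -0.00025309  0.00236185]
```

Now I'll turn the last bit and lower gently, stopping before the notch floor.

Call:
play_rows(dp=[[-0.02, 0.02, 0], [-0.02, 0.02, 0.08], [-0.02, 0.02, 0.16], [-0.02, 0.02, 0.24], [-0.02, 0.02, 0.3]], rot=[[0, 0, 0.2], [0, 0, 0.2], [0, 0, 0.2], [0, 0, 0.2], [0, 0, 0.2]])

```text
clock: 8.27
eef_pos: [502.8, 230.8, 117.5]
tcp_rot: [3.141, 0.0, -0.64]
contact_force: [-0.1, -0.0, -2.4]
opening: 0.124
grasp_force: 60.7
```

```bash
python3 go.py 503 231 115 -37; python3 - <<'E'
from rig import optics
import cv2,numpy as np
f=optics.grab_frame('scene'); fs=f['color']
cv2.imwrite('pics/lock.png',cv2.cvtColor(cv2.resize(fs[145:220,310:390],(640,600),interpolation=cv2.INTER_CUBIC),cv2.COLOR_RGB2BGR))
E
```

```text
t 8.27 p [502.8 230.8 117.5] rpy [180.    0.  -36.7] F [-0.1 -0.  -2.4] open 0.124 grip 60.739781856536865 q6 2.64
dp [-0.   -0.01  0.06] rot [0.   0.   0.06]
```

View pics/lock.png

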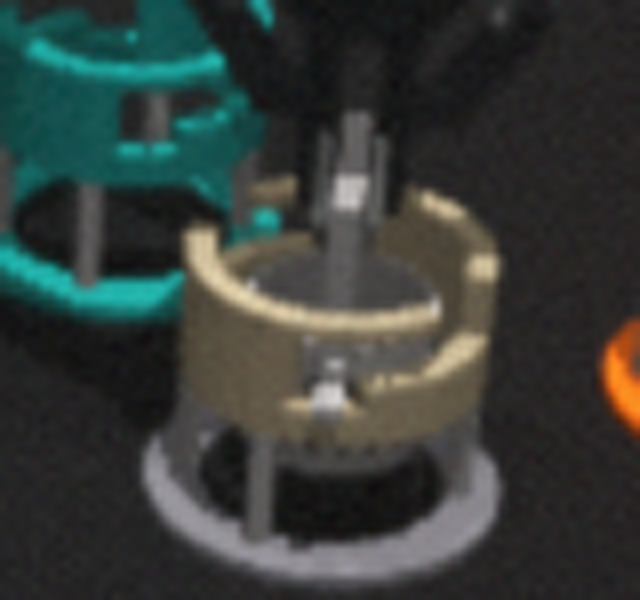

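The near lug at (328,390) sits in the notch, which spans columns 285–365. I'll lower the last 2 mm, release and retreat straight up.

Call:
play_rows(dp=[[0, 0, 0.03], [0, 0, 0.05], [0, 0, 0.06], [0, 0, 0.06], [0, 0, 0.06]], rot=[[0, 0, 0], [0, 0, 0], [0, 0, 0], [0, 0, 0], [0, 0, 0]])

```text
clock: 8.73
eef_pos: [503.1, 230.9, 115.8]
tcp_rot: [-3.141, -0.0, -0.641]
contact_force: [-0.7, 0.1, -1.2]
opening: 0.126
grasp_force: 60.8
```

Call:
play_rows(dp=[[0, 0, 0], [0, 0, 0], [0, 0, 0], [0, 0, 0], [0, 0, 0]], rot=[[0, 0, 0], [0, 0, 0], [0, 0, 0], [0, 0, 0], [0, 0, 0]], fingers=0.5)

```text
clock: 9.15
eef_pos: [503.2, 230.9, 115.8]
tcp_rot: [-3.141, -0.0, -0.641]
contact_force: [0.3, -0.3, 0.1]
opening: 0.494
grasp_force: 0.0
```

Call:
play_rows(dp=[[0, 0, 0], [0, 0, -0.2], [0, 0, -0.6], [0, 0, -1.1], [0, 0, -1.7]], rot=[[0, 0, 0], [0, 0, 0], [0, 0, 0], [0, 0, 0], [0, 0, 0]])

```text
clock: 9.57
eef_pos: [502.4, 230.6, 184.1]
tcp_rot: [3.14, 0.001, -0.641]
contact_force: [0.5, -0.1, -0.4]
opening: 0.499
grasp_force: 0.0
```

Call:
play_rows(dp=[[0, 0, -0.5], [0, 0, -1.0], [0, 0, -1.3], [0, 0, -1.3], [0, 0, -1.3]], rot=[[0, 0, 0], [0, 0, 0], [0, 0, 0], [0, 0, 0], [0, 0, 0]])

```text
clock: 9.98
eef_pos: [503.2, 231.0, 236.0]
tcp_rot: [-3.141, -0.0, -0.641]
contact_force: [-0.3, -0.4, -0.6]
opening: 0.503
grasp_force: 0.0
```

```bash
python3 - <<'E'
from rig import optics
import cv2,numpy as np
f=optics.grab_frame('scene'); fs=f['color']
cv2.imwrite('pics/end.png',cv2.cvtColor(cv2.resize(fs[120:220,270:400],(780,600),interpolation=cv2.INTER_CUBIC),cv2.COLOR_RGB2BGR))
E
```

```text
(no output)
```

View pics/end.png

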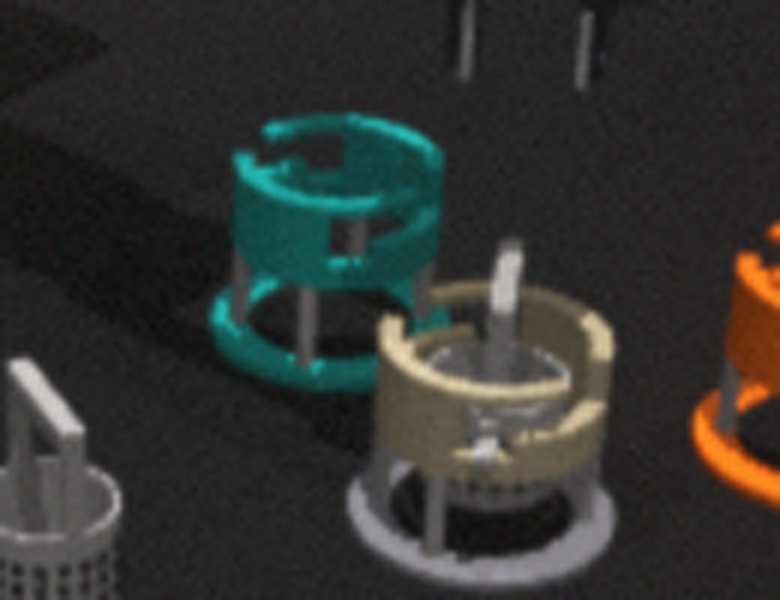

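The sieve sits level, with its near lug in the notch at (485,450) and its bail upright at (505,290). The fingers are clear above, so I'm handing in.

```bash
python3 -c "
from rig import r; print(r.sign_off())"
```

```text
the job is handed in; nothing more can be done
None
```

I hung the lugged steel sieve in the beige stand with its near lug seen in its notch, released it sitting level, and handed the job in at about 10 s; the plain sieve and beaker were never touched, and no verdict came back.

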